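Tip-load the finisher and set its timer

ROBOT

A 6-joint arm with a two-finger parallel gripper is mounted at the origin on a cart in front of the work surface, level with it; the furniture and walls round the work are solid. World frame = base frame: x ahead of the robot, y to its left, z up, the work surface at z = 0. Lengths are in m, angles in degrees, forces in N, time in s.
With the tool pointing down it reaches from about 0.325 to 0.775 m from the base axis. Payload 5.5 kg.
Tool frame: the origin (TCP) lies at the centre of the arm's flange, where the gripper is bolted on; the fingertips stand 182 mm ahead of it and the grasp point (between the pads) lies 163 mm ahead of it; z points along the fingers, y is the direction in which the jaws open and shut (so a half turn about z gives the same grasp; the last joint's range is limited). The gripper opens to 88 mm and grips with 3 to 60 N. Pads are 20 mm wide; open, the fingers measure 115 mm over their backs; the gripper's body (75 mm by 178 mm) begins 61 mm behind the grasp point.
Start: joints at [-77.848, 5.22, 70.514, -0, 104.267, -3.249], TCP at [0.159, -0.578, 0.405] pointing down, gripper open.
Joint ranges: [-164.24, 164.24], [-49.07, 125.15], [9.68, 141.18], [-86.29, 266.29], [3.28, 154.24], [-151.56, 151.56]. Speed limits (degrees/s): [147.25, 147.25, 172.46, 180, 180, 180].

INTERFACE

Orientations are given as [roll, pitch, yaw] about the fixed x, y, z axes, in that order (R = Rz(yaw) Ry(pitch) Rx(roll)).
In Python, from station import r gives the robot as it stands. The module is installed in compiled form; this text tells all that it offers. Calls block until the motion is done:
- r.reach(position, orientation): joint-space move of the TCP to a pose.
- r.servo_line(position, rotation=None, speed=0.15): straight line of the TCP; rotation=None keeps the orientation; speed is the mean speed in m/s.
- r.move_joints(angles): joint-space move.
- r.let_go() and r.grab(squeeze=None): open the fingers fully, or close them until they stop; squeeze is the grip in N (None keeps the last).
- r.wait(seconds).
- r.inverse_kinematics(position, orientation): joint angles nearest the present ones, or None.
- r.sense(): the state.
- r.snapshot(name): name is "side" or "top"; returns a dict with "frame" (384x512x3 uint8, red, green, blue), "fx", "fy", "cx", "cy" (pixels), "R" (3x3) and "t" (3): a world point X has camera coordinates R X + t. Camera axes: x right, y down, z forward; pixel columns grow to the right and rows downward; lengths in m; the calibration is good to about 2 mm. A picture is of the moment at which its call begins. There is no depth.
A pose or a line that the arm cannot do raises r.IKError and nothing moves.
- r.hand_in(): hands the job in, once; it reports no verdict.
The state is a dict: "clock": time; "joints": joint angles; "joint_vel": joint speeds; "joint_torque": joint torques, N m; "tcp_pos": TCP position; "orientation": TCP orientation; "contact_force": force on the tool from outside, world axes, zero at the start; "torque": the same for the moment, N m; "opening": finger opening in m.
Only numpy, scipy, OpenCV 4.12 (cv2) and the standard library are available. Lean on these libraries where they do the work, as an engineer would, in place of code of your own. Each camera call takes 0.05 s, during which the arm holds its last target.

TASK

Slide the blue tipping box home on the finisher's deck, its toe under the steel stop bar, and put all the cast metal blanks lying on the bench into it. Then tip the box over the stop bar, keeping its toe hooked there, so that it turns right over onto the ramp and all the blanks land in the bowl, and stand the empty box upright on the deck again at the bar. Last, turn the dial on the timer box until its pointer lines up with the red tab; do not disturb the loupe and the white-lidded pot.

Things in the scene. Friction and masses are not known exactly. Their poses are not given: they have to be found in the camera images.
- casting_a: cast metal bar blank, 36 x 16 x 14 mm (x, y, z), with a thin silvery strip on top; copper coloured, 50 g, lies flat on the bench left of the finisher. Origin: centre of its underside, z up as it lies. Absent in some starts.
- casting_b: cast metal bar blank, 36 x 16 x 14 mm (x, y, z), with a thin silvery strip on top; brass coloured, 50 g, lies flat on the bench left of the finisher. Origin: centre of its underside, z up as it lies. Absent in some starts.
- casting_c: cast metal round blank, 24 mm diameter, 14 mm high, with a silvery spot on top; copper coloured, 50 g, lies flat on the bench left of the finisher. Origin: centre of its underside, z up as it lies. Absent in some starts.
- casting_d: cast metal round blank, 24 mm diameter, 14 mm high, with a silvery spot on top; brass coloured, 50 g, lies flat on the bench left of the finisher. Origin: centre of its underside, z up as it lies. Absent in some starts.
- finisher: grey vibratory finisher, fixed to the bench. Frame: x from its loading deck (robot side) to its bowl, y to its left, z up; origin on the bench below the stop bar. From near to far: deck, stop bar, steel ramp going down at 50 degrees, open bowl. It spans x -130 to 160, y -70 to 70 mm; it stands on a pedestal below the deck, the rest 35 mm clear of the bench.
- stop_bar (a point): middle of the stop bar, finisher frame (0, 0, 116) mm: a fixed 8 mm steel rod along y, with brackets at y = -54 and +54 mm (12 mm thick, tops z = 127 mm) and an open slot below it. The box pivots about it.
- bowl (a point): on the bowl floor, finisher frame (105, 0, 43) mm, axes as the finisher. Bowl inside: x from about 60 mm (foot of the ramp) to 153 mm, y from -62 to +62 mm; side walls up to z = 109 mm, end wall to 123 mm.
- timer: the finisher's timer: grey box fixed to the bench left of it, 88 x 88 mm, 40 mm high, black top with a white-ticked scale and a dial in the middle. Origin: centre of its underside; x away from the robot when unturned, z up; dial axis at its centre, dial foot at z = 41 mm.
- box: blue open-topped tipping box, loose, 0.2 to 0.35 kg, 80 x 86 x 50 mm outside (x, y, z), walls and floor 4 mm. Origin: centre of underside; x from handle to toe (towards the stop bar), z up. At the start on the deck, 16 to 25 mm short of home. Tipped about the bar it comes to rest on the ramp, turned about 140 degrees, mouth down, and stays; let go before about 75 degrees it falls back.
- box_toe (a point): point on the box, box frame (44, 0, 11) mm, above the toe: a strip 4 mm thick that sticks out 12 mm at the foot of the front wall and slides under the stop bar (3 mm play). It coincides with stop_bar when the box is home (front wall against the bar) and stays within some mm of it as the box is tipped, the toe hooked under the bar.
- box_handle (a point): middle of the box's handle: a round black sleeve 12 mm thick and 62 mm long that turns freely on a bar along the box's y, at box frame (-78, 0, 42) mm; 32 mm are clear between it and the rear wall. It can be pinched from above, fingers closing along the box's x; the box turns freely about it as it tips.
- dial (a joint): angle of the timer dial on the separate timer box, rad, 0 to 4.2, grows clockwise seen from above; at 0 its white pointer points towards the robot and left (135 degrees counter-clockwise from the timer's x). It stays where it is left; friction 0.04 N m.
- dial_grip (a point): on the dial's vertical axis at gripping height: grey bar grip, 36 mm long (along the pointer), 12 mm wide, from 9 to 30 mm above the dial's foot; this point is 20 mm above the foot. Site's x axis runs along the pointer. White line on top marks the pointer's end
- pointer_tip (a point): turns with the dial: point on its pointer's line, 26 mm from the axis, just above the panel
- tab (a joint): angle of the red tab on the dial's scale, same zero and sense as the dial; the tab cannot be moved by touching it
- tab_mark (a point): the red tab's inner end: 26 mm from the dial's axis, just above the panel. The dial is set when pointer_tip coincides with it
- loupe: bystander: black loupe, 38 mm wide, 32 mm high, loose, on the bench's near edge, left of the finisher; origin at centre of underside
- pot: bystander: small pot with white lid, 45 mm wide, 25 mm high, loose, on the right of the bench; origin at centre of underside
- deck_home (a point): on the deck, where the box's origin is when the box is home: finisher frame (-44, 0, 105) mm. The deck is level, z = 105 mm, x from -130 to -16 mm, between two low guides (inner faces y = -46.5 and +46.5 mm, tops z = 120 mm).

How it is judged (in metres and radians):
On the way, in this order (a step that is already met when the one before it is completed fails the run):
1. all blanks are in the box, which stands home with its toe under the stop bar (x of casting_a in the frame of box between -0.042 and 0.042 m and y of casting_a in the frame of box between -0.045 and 0.045 m and z of casting_a in the frame of box between -0.005 and 0.05 m and x of casting_b in the frame of box between -0.042 and 0.042 m and y of casting_b in the frame of box between -0.045 and 0.045 m and z of casting_b in the frame of box between -0.005 and 0.05 m and x of casting_c in the frame of box between -0.042 and 0.042 m and y of casting_c in the frame of box between -0.045 and 0.045 m and z of casting_c in the frame of box between -0.005 and 0.05 m and x of casting_d in the frame of box between -0.042 and 0.042 m and y of casting_d in the frame of box between -0.045 and 0.045 m and z of casting_d in the frame of box between -0.005 and 0.05 m and distance between box_toe and stop_bar below 0.013 m and angle between box's own z axis and vertical below 0.12 rad), for 0.2 s.
2. the box is tipped over the stop bar (turned more than 115 degrees, toe still hooked at the bar) (angle between box's own z axis and vertical above 2 rad and distance between box_toe and stop_bar below 0.018 m), for 0.2 s.
3. the box stands upright on the deck again, let go, and all blanks lie in the bowl (x of casting_a in the frame of bowl between -0.085 and 0.055 m and y of casting_a in the frame of bowl between -0.064 and 0.064 m and z of each of casting_a, casting_b, casting_c, casting_d in the frame of bowl below 0.05 m and linear speed of each of casting_a, casting_b, casting_c, casting_d below 0.05 m/s and x of casting_b in the frame of bowl between -0.085 and 0.055 m and y of casting_b in the frame of bowl between -0.064 and 0.064 m and x of casting_c in the frame of bowl between -0.085 and 0.055 m and y of casting_c in the frame of bowl between -0.064 and 0.064 m and x of casting_d in the frame of bowl between -0.085 and 0.055 m and y of casting_d in the frame of bowl between -0.064 and 0.064 m and angle between box's own z axis and vertical below 0.12 rad and distance between box_toe and stop_bar below 0.04 m and z of box in the frame of finisher below 0.113 m and linear speed of box below 0.03 m/s and contact force between box and the fingers below 0.3 N), for 0.2 s.
4. the dial's pointer is at the red tab (horizontal distance between pointer_tip and tab_mark below 0.004 m), for 0.2 s.
At the end, for the whole second after the job is handed in: All blanks present lie at rest in the finisher's bowl; the box stands upright (within 7 degrees) on the deck within 40 mm of the stop bar, released; the dial's pointer is within 4 mm at 26 mm radius (about 9 degrees) of the red tab (all of step 3 and horizontal distance between pointer_tip and tab_mark below 0.004 m and velocity of joint dial below 0.05 rad/s); the robot touches nothing.
It fails at once if the loupe is moved by more than 30 mm (distance of loupe from where it was at the start of the episode above 0.03 m).
It fails at once if the pot is moved by more than 30 mm (distance of pot from where it was at the start of the episode above 0.03 m).
Of casting_a, casting_b, casting_c, casting_d only 2 to 4 are there at a start; the rules pass over those that are not, and their reading is None.
At some moment in a run one of casting_a, casting_b, casting_c, casting_d may be knocked a few centimetres aside while the robot is not near it.
Once in a run the grip may slacken for a moment while it holds something.
It also fails if it takes over 210 s, if anything falls off the work surface, if the arm or the gripper's body presses on something with over 40 N, if the wrist force passes 120 N, or if a joint passes its speed limit or range.

## Working session

There is one attempt and no reset: what is moved stays moved. The work goes in short steps, each a Python script; the robot and the scene stay as the last script left them, time stands still between calls to the robot, and variables do not carry over. Pictures are saved under pics/ and viewed, and the job is handed in when it is done.

```bash
mkdir -p pics; ls; cat > h.py <<'E'
from station import r
import numpy as np, cv2, json
def snap(name, fn, crop=None, scale=1):
    s=r.snapshot(name); im=cv2.cvtColor(s["frame"],cv2.COLOR_RGB2BGR)
    if crop: x0,y0,x1,y1=crop; im=im[y0:y1,x0:x1]
    if scale!=1: im=cv2.resize(im,None,fx=scale,fy=scale,interpolation=cv2.INTER_CUBIC)
    cv2.imwrite("pics/"+fn,im); return s
def ray(s,u,v):
    R=np.array(s["R"]);t=np.array(s["t"])
    d=R.T@np.array([(u-s["cx"])/s["fx"],(v-s["cy"])/s["fy"],1]); return -R.T@t,d
def atz(s,u,v,z):
    c,d=ray(s,u,v); return c+d*(z-c[2])/d[2]
def proj(s,X):
    p=np.array(s["R"])@np.array(X)+np.array(s["t"]); return np.array([s["fx"]*p[0]/p[2]+s["cx"],s["fy"]*p[1]/p[2]+s["cy"]])
E
python3 - <<'E'
from h import *
s=snap("top","top0.png");t=snap("side","side0.png")
for q in (s,t): print({k:np.round(q[k],4).tolist() for k in q if k!="frame"}, (-np.array(q["R"]).T@np.array(q["t"])).round(3))
print(r.sense())
E
```

```text
pics
{'fx': 493.3874, 'fy': 493.3874, 'cx': 250.5272, 'cy': 185.5509, 'R': [[-0.0272, -0.9996, -0.012], [-0.9946, 0.0283, -0.0996], [0.0999, 0.0092, -0.995]], 't': [0.1052, 0.5499, 1.2883]} [0.421 0.078 1.338]
{'fx': 399.705, 'fy': 399.705, 'cx': 255.4385, 'cy': 182.3779, 'R': [[-0.9882, -0.1527, 0.0146], [-0.0662, 0.3389, -0.9385], [0.1383, -0.9284, -0.345]], 't': [0.5529, 0.1234, 0.9982]} [0.416 0.969 0.452]
{'clock': 0.1, 'joints': array([-7.78477651e+01,  5.25918844e+00,  7.05742511e+01, -2.19526116e-03,
        1.04267344e+02, -3.24671139e+00]), 'joint_vel': array([ 0.12226273, -0.11069177, -0.11533111,  0.0695518 , -0.00217841,
       -0.02576893]), 'joint_torque': array([ 3.24380460e-03, -4.47858667e+01, -4.07571065e+01,  7.02171167e-02,
        2.83850619e-02, -1.12872333e-04]), 'tcp_pos': array([ 0.15934625, -0.57850861,  0.40362275]), 'orientation': array([-1.79899257e+02, -3.58285966e-03,  1.53984040e+01]), 'contact_force': array([-0.61873884,  0.06492647,  0.0105098 ]), 'torque': array([ 0.01125952, -0.04030365, -0.01268548]), 'opening': 0.08765545007629078}
```

View pics/top0.png

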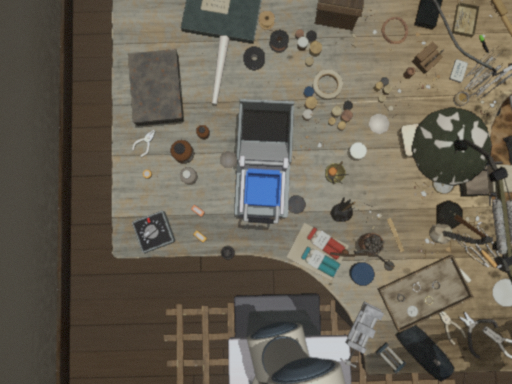

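View pics/side0.png

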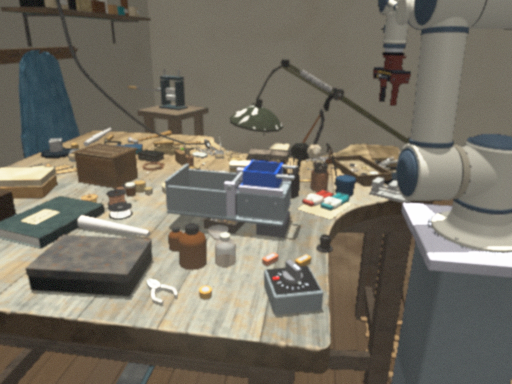

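The top view shows the finisher near (265,165), timer at (153,231), loupe at (228,252), pot at (358,150), and two bar blanks near (198,210) and (200,236). I'll enlarge it.

```bash
python3 - <<'E'
from h import *
snap("top","top1.png",(110,120,310,270),4);snap("side","side1.png",(150,140,350,330),4)
E
```

```text
(no output)
```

View pics/top1.png

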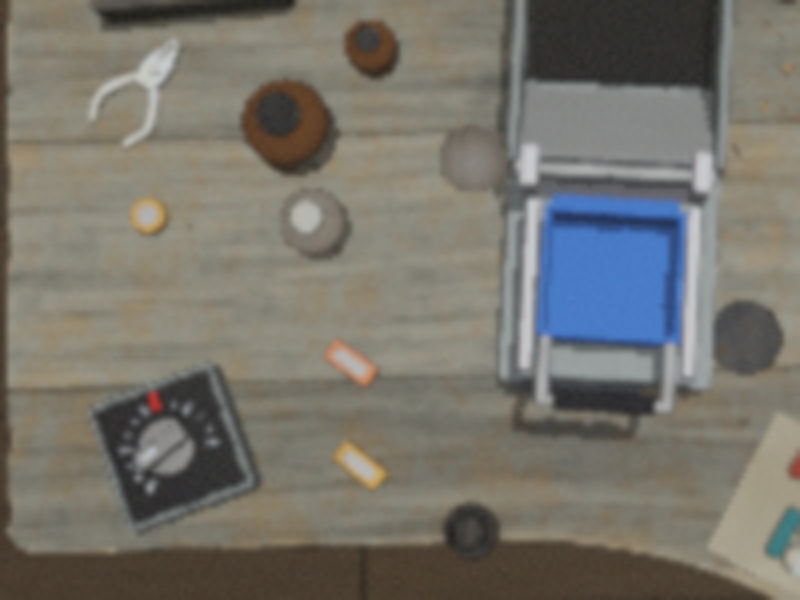

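View pics/side1.png

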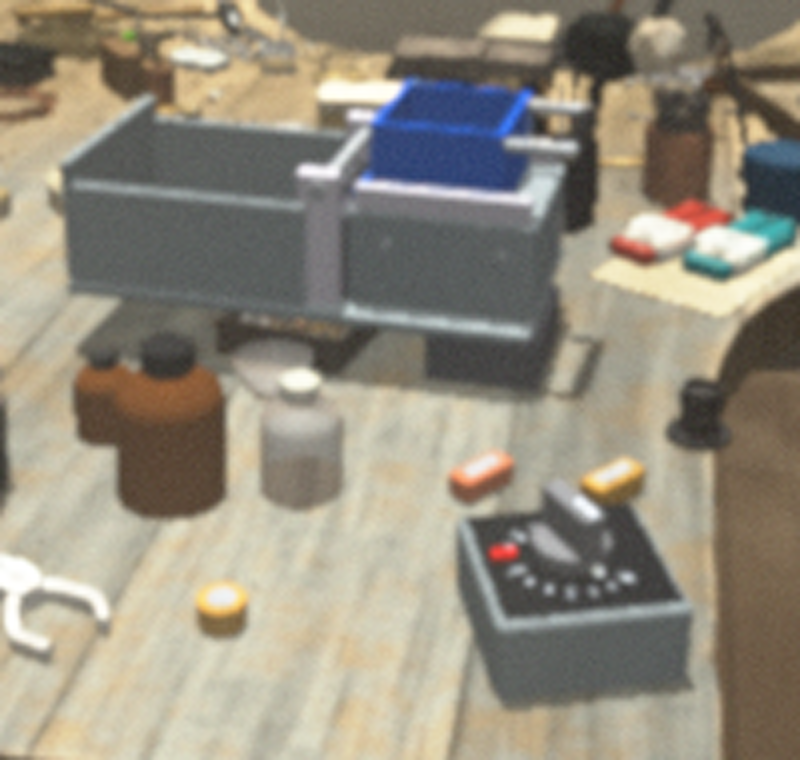

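The enlarged crops show three blanks: a copper bar at crop (351,362), a brass bar at (360,465) and a brass round at (148,216). The copper round is absent. The dial's white end points to crop (148,455), and the red tab is at (154,402).

```bash
python3 - <<'E'
from h import *
s=r.snapshot("top")
def c(x,y,z): 
    return atz(s,110+(x+.5)/4-.5,120+(y+.5)/4-.5,z)
def P(n,*a): print(n,c(*a).round(4))
P("a",351,362,.014);P("a1",333,349,.014);P("a2",370,376,.014)
P("b",360,465,.014);P("b1",341,450,.014);P("b2",379,480,.014);P("d",148,216,.014)
for p in [(92,411),(213,366),(259,480),(138,530)]: P("timer",*p,.04)
P("tcentre",176,447,.04)
P("tab",154,402,.042);P("dialwhite",148,456,.071); P("dialother",187,436,.071)
P("brL",528,165,.127);P("brR",703,171,.127)
P("boxFL",552,200,.155);P("boxFR",686,207,.155);P("boxRL",540,335,.155);P("boxRR",676,343,.155)
P("handleL",550,397,.147);P("handleR",660,405,.147)
P("guideL",535,200,.12);P("guideR",690,205,.12);P("guideLn",524,370,.12);P("guideRn",681,378,.12)
P("loupe",470,530,.03)
P("pot",110*0+(358-110)*4,(150-120)*4,.025)
E
```

```text
a [0.4918 0.2345 0.014 ]
a1 [0.5009 0.2465 0.014 ]
a2 [0.482  0.2219 0.014 ]
b [0.4228 0.2296 0.014 ]
b1 [0.4331 0.2422 0.014 ]
b2 [0.4125 0.2171 0.014 ]
d [0.5945 0.3706 0.014 ]
timer [0.4629 0.4025 0.04  ]
timer [0.4903 0.3225 0.04  ]
timer [0.4148 0.293  0.04  ]
timer [0.3844 0.3726 0.04  ]
tcentre [0.4378 0.3473 0.04  ]
tab [0.4676 0.3612 0.042 ]
dialwhite [0.4322 0.3589 0.071 ]
dialother [0.4442 0.3338 0.071 ]
brL [0.6048 0.1093 0.127 ]
brR [0.5979 0.0011 0.127 ]
boxFL [0.5788 0.0946 0.155 ]
boxFR [0.5722 0.0138 0.155 ]
boxRL [0.4973 0.104  0.155 ]
boxRR [0.4902 0.0226 0.155 ]
handleL [0.4603 0.0991 0.147 ]
handleR [0.4536 0.033  0.147 ]
guideL [0.5838 0.1057 0.12  ]
guideR [0.5778 0.0094 0.12  ]
guideLn [0.4782 0.1152 0.12  ]
guideRn [0.4706 0.0186 0.12  ]
loupe [0.3783 0.1561 0.03  ]
pot [ 0.6418 -0.2005  0.025 ]
```

```bash
cat >> h.py <<'E'
def Tz(x,y,z,yaw):
    a=np.radians(yaw);T=np.eye(4);T[:2,:2]=[[np.cos(a),-np.sin(a)],[np.sin(a),np.cos(a)]];T[:3,3]=[x,y,z];return T
def tf(T,p): return T[:3,:3]@np.array(p)+T[:3,3]
def boxlines(x0,x1,y0,y1,z0,z1):
    c=[(x,y,z) for x in(x0,x1) for y in(y0,y1) for z in(z0,z1)]
    return [(a,b) for i,a in enumerate(c) for b in c[i+1:] if sum(p!=q for p,q in zip(a,b))==1]
def overlay(s,crop,scale,segs,fn):
    x0,y0,x1,y1=crop
    im=cv2.cvtColor(s["frame"],cv2.COLOR_RGB2BGR)[y0:y1,x0:x1]
    im=cv2.resize(im,None,fx=scale,fy=scale,interpolation=cv2.INTER_CUBIC)
    for a,b,col in segs:
        pa,pb=[tuple(int(round(v)) for v in ((proj(s,q)-[x0,y0]+.5)*scale-.5)) for q in(a,b)]
        cv2.line(im,pa,pb,col,1,cv2.LINE_AA)
    cv2.imwrite("pics/"+fn,im)
def finsegs(F,col=(0,255,0)):
    L=[]
    for b in [(-.004,.004,-.06,-.048,.1,.127),(-.004,.004,.048,.06,.1,.127),(-.004,.004,-.054,.054,.112,.12),(-.13,-.016,.0465,.0465,.105,.12),(-.13,-.016,-.0465,-.0465,.105,.12),(-.13,0,-.07,.07,.105,.105),(.06,.153,-.062,.062,.109,.109)]:
        L+=[(tf(F,p),tf(F,q),col) for p,q in boxlines(*b)]
    return L
def boxsegs(B,col=(0,255,255)):
    L=[]
    for b in [(-.04,.04,-.043,.043,0,.05),(-.036,.036,-.039,.039,.004,.05),(-.084,-.072,-.031,.031,.036,.048)]:
        L+=[(tf(B,p),tf(B,q),col) for p,q in boxlines(*b)]
    return L
def timsegs(T,col=(255,255,0)):
    return [(tf(T,p),tf(T,q),col) for p,q in boxlines(-.044,.044,-.044,.044,0,.04)]
def barsegs(T,col=(255,0,255)):
    return [(tf(T,p),tf(T,q),col) for p,q in boxlines(-.018,.018,-.008,.008,0,.014)]
E
cat > ov.py <<'E'
from h import *
F=Tz(.6014,.0552,0,-4.6)
B=F@Tz(-.044-.022,0,.105,0)
T=Tz(.4381,.3477,0,-20)
a=Tz(.4918,.2345,0,52);b=Tz(.4228,.2296,0,50.6);d=Tz(.5945,.3706,0,0)
segs=finsegs(F)+boxsegs(B)+timsegs(T)+barsegs(a)+barsegs(b)
s=r.snapshot("top");overlay(s,(110,90,310,240+30),4,segs,"ovt.png")
s=r.snapshot("side");overlay(s,(150,140,350,330),4,segs,"ovs.png")
E
python3 ov.py
```

```text
(no output)
```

View pics/ovt.png

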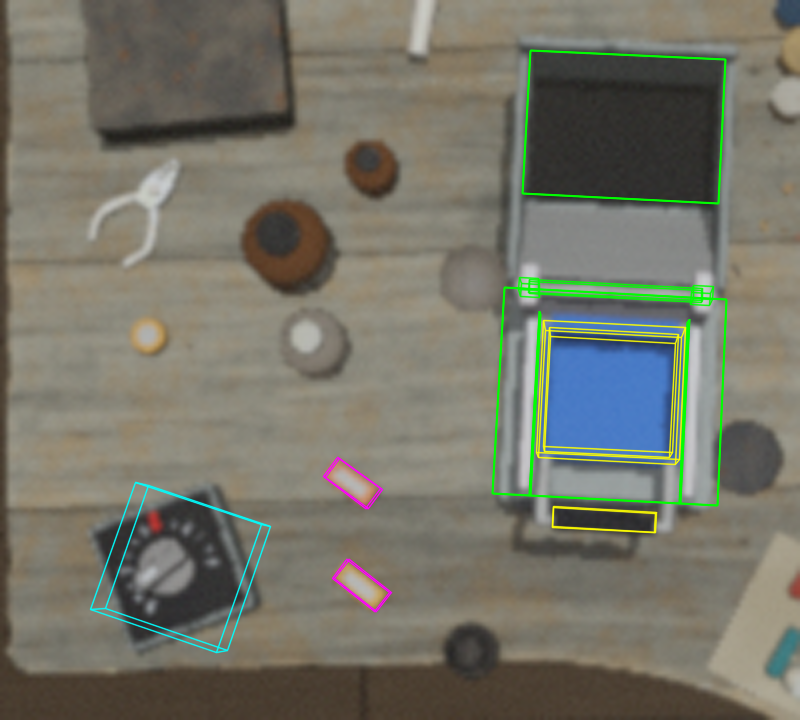

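View pics/ovs.png

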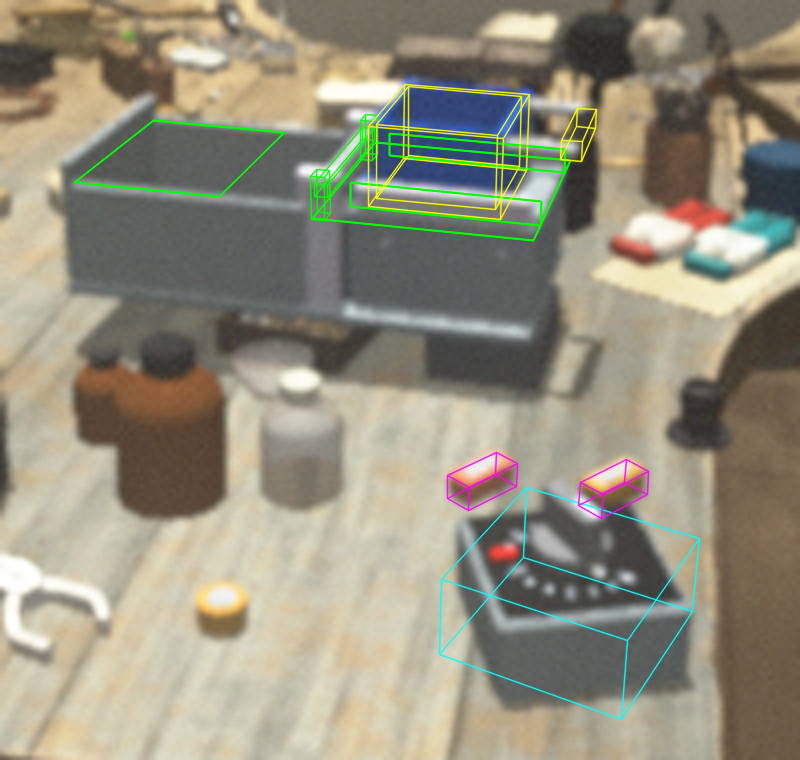

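```bash
sed -i 's/T=Tz(.4381,.3477,0,-20)/T=Tz(.4381,.3477,0,20.7)/; s/^s=.*//' ov.py; cat >> ov.py <<'E'
s=r.snapshot("top");overlay(s,(225,140,305,235),7,segs,"ovt2.png");overlay(s,(225,140,305,235),7,[],"ovt3.png")
A=cv2.imread("pics/ovt2.png");C=cv2.imread("pics/ovt3.png");D=np.hstack([A,C]);cv2.imwrite("pics/ovt4.png",cv2.resize(D,(800,int(800*D.shape[0]/D.shape[1]))))
overlay(s,(125,170,225,250),8,segs,"ovt5.png")
s=r.snapshot("side");overlay(s,(150,140,350,290),4,segs,"ovs2.png")
E
python3 ov.py
```

```text
(no output)
```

View pics/ovt4.png

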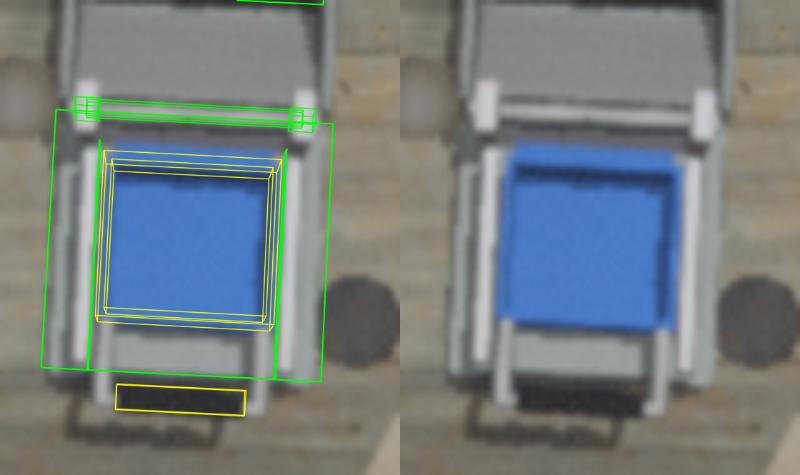

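View pics/ovt5.png

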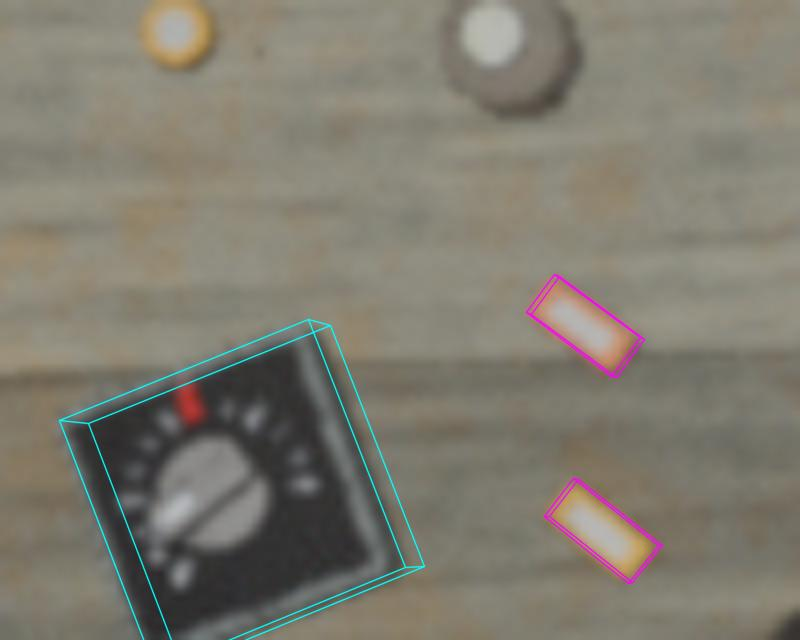

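View pics/ovt3.png

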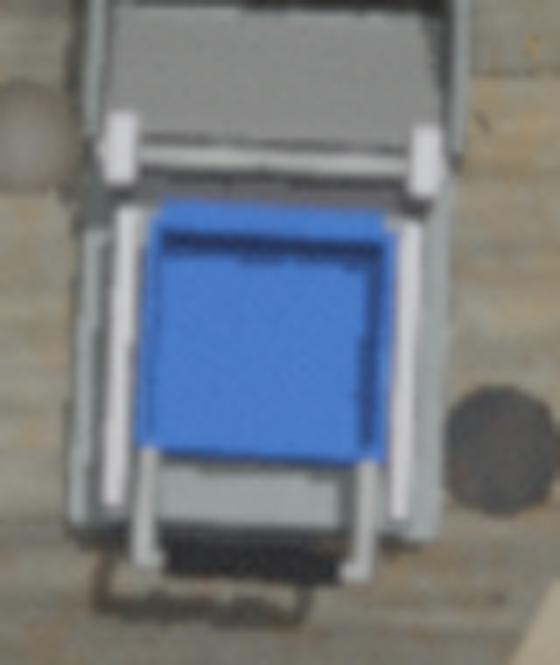

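```bash
sed -i 's/F=Tz(.6014/F=Tz(.5995/; s/-.022,0,.105/-.020,-.001,.105/; s/T=Tz(.4381,.3477/T=Tz(.4381,.3505/' ov.py; cat >> ov.py <<'E'
overlay(s,(220,150,320,225),8,segs,"ovs3.png");overlay(s,(220,150,320,225),8,[],"ovs4.png")
overlay(s,(250,250,350,325),8,segs,"ovs5.png")
s=r.snapshot("top")
overlay(s,(125,205,185,255),12,segs,"ovt5.png")
E
python3 ov.py
```

```text
(no output)
```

View pics/ovs3.png

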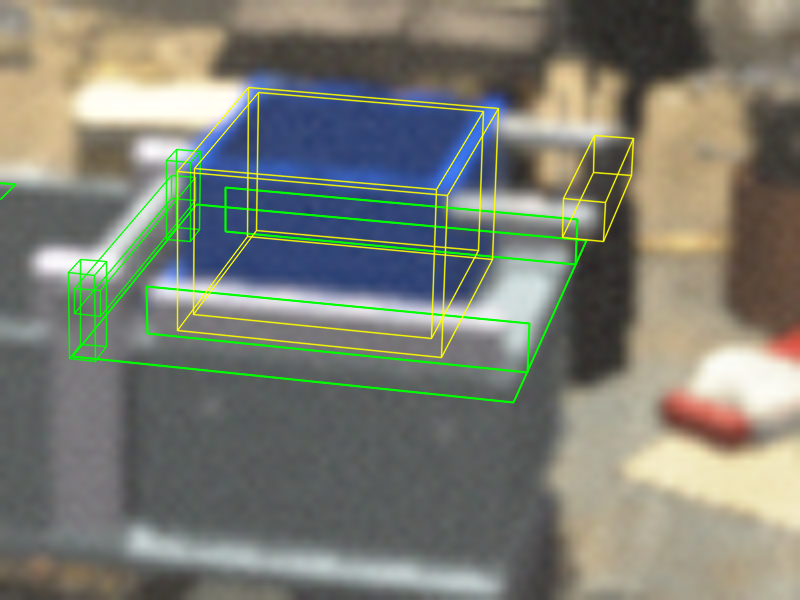

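View pics/ovs4.png

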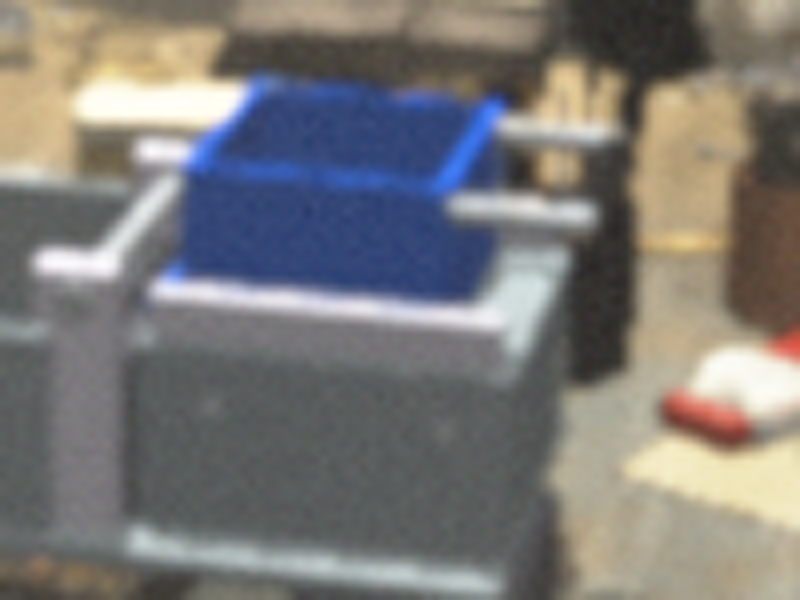

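View pics/ovs5.png

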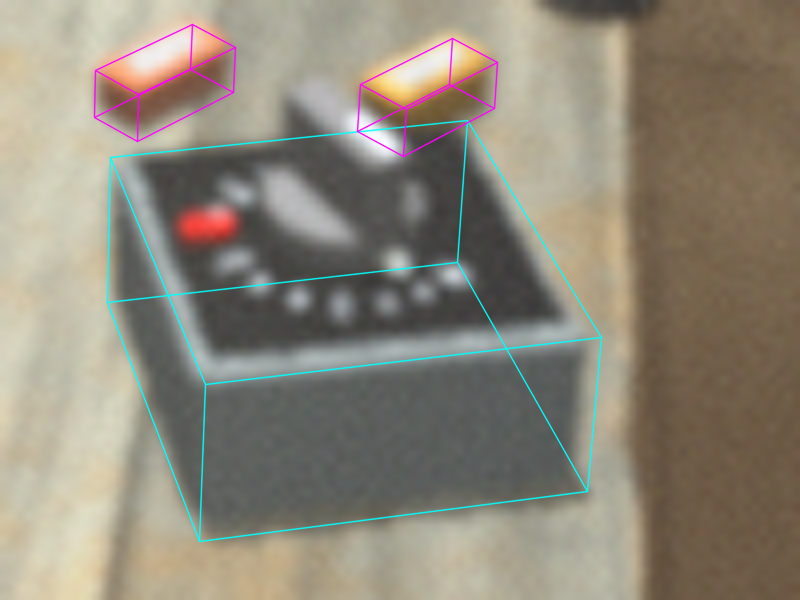

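View pics/ovt5.png

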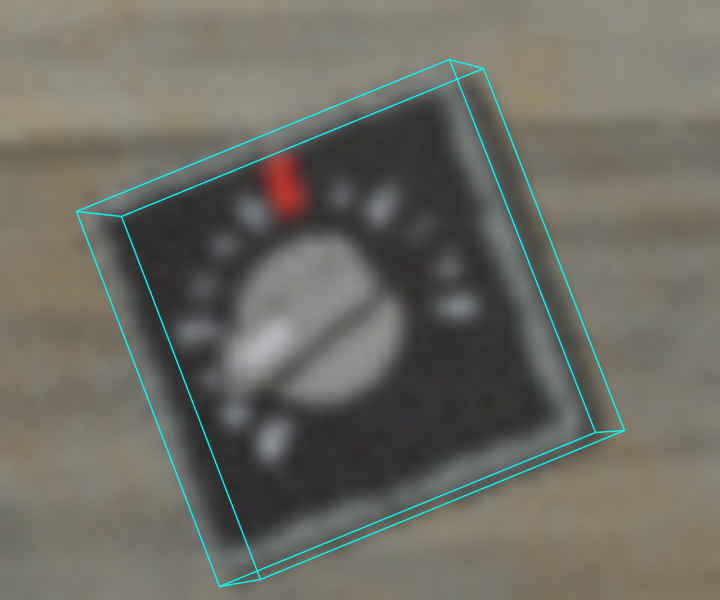

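View pics/ovt4.png

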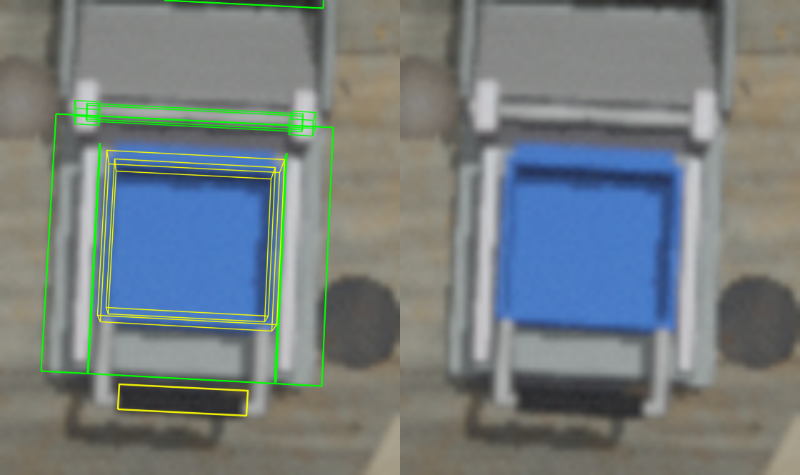

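Measured: finisher at about (0.5995, 0.055) with yaw -4.6°, the box about 20 mm short of home, and the timer at about (0.4385, 0.352) with yaw 20.7°. I'll pull in first, to stay clear of the lamp, then pick the copper bar.

```bash
cat >> h.py <<'E'
F=Tz(.5995,.0552,0,-4.6); FY=-4.6
def st(msg=""):
    q=r.sense(); print(msg,"t=%.1f"%q["clock"],"tcp",np.round(q["tcp_pos"],4),"yaw",np.round(q["orientation"],1),"F",np.round(q["contact_force"],1),"op %.4f"%q["opening"]); return q
def down(yaw): return [180,0,yaw]
def pick(x,y,yaw,tip=.003,sq=25):
    r.reach([x,y,.182+.09],down(yaw)); r.servo_line([x,y,.182+tip],speed=.15); r.grab(sq); r.servo_line([x,y,.182+.215],speed=.3); return st("picked")
def drop(bx,by,yaw,B):
    p=tf(B,[bx,by,0]); r.reach([p[0],p[1],.182+.205],down(yaw)); r.servo_line([p[0],p[1],.182+.160],speed=.2); st("at drop"); r.let_go(); r.servo_line([p[0],p[1],.182+.215],speed=.3)
BX=F@Tz(-.064,0,.105,0)
E
python3 - <<'E'
from h import *
q=st()
p=q["tcp_pos"]; 
r.servo_line([.115,-.39,.42],speed=.3)
st()
r.reach([.40,.12,.40],down(52)); st()
pick(.4918,.2345,52)
drop(0,.021,FY,BX)
snap("top","t2.png",(110,120,310,270),4)
E
```

```text
t=0.6 tcp [ 0.1593 -0.5785  0.4047] yaw [180.    0.   15.4] F [ 0.7 -0.7  0.3] op 0.0881
 t=1.4 tcp [ 0.1151 -0.3904  0.42  ] yaw [179.9   0.   15.4] F [ 0.7 -0.8  0. ] op 0.0877
 t=3.5 tcp [0.4003 0.1194 0.3999] yaw [180.    0.   51.9] F [0.2 0.1 0.9] op 0.0877
picked t=7.0 tcp [0.4918 0.2345 0.395 ] yaw [-1.799e+02  1.000e-01  5.200e+01] F [ 0.1  0.1 -0.7] op 0.0157
at drop t=8.1 tcp [0.537  0.0825 0.3415] yaw [ 1.8e+02  1.0e-01 -4.4e+00] F [0.1 1.3 0.1] op 0.0157
```

View pics/t2.png

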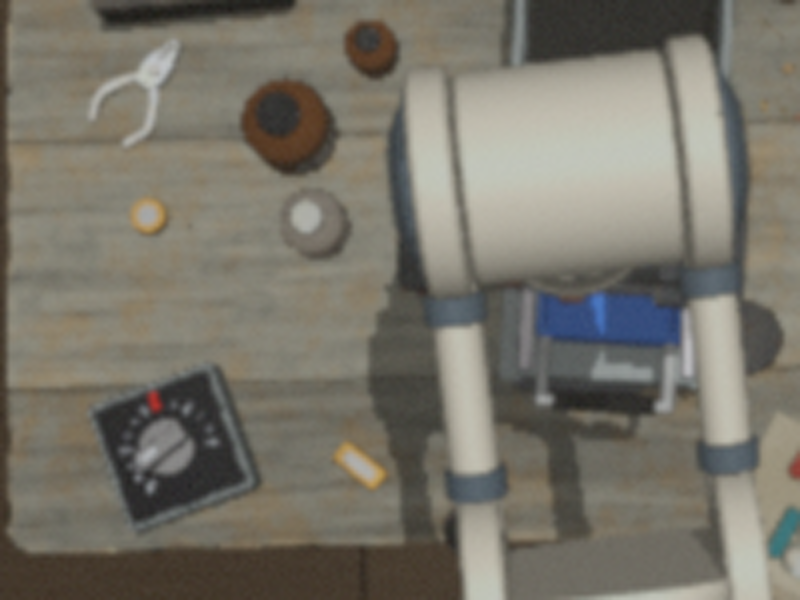

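The copper bar was held at 15.7 mm opening and released over the box. The brass bar at crop (360,465) and the round at (148,216) haven't moved. Next I'll place both of those, then look at the box.

```bash
python3 - <<'E'
from h import *
q=pick(.4228,.2296,50.6)
if q["opening"]<.012: raise SystemExit("missed")
drop(0,-.021,FY,BX)
r.reach([.48,.24,.40],down(20))
snap("top","t3.png",(110,120,310,270),4)
E
```

```text
picked t=13.2 tcp [0.4228 0.2296 0.3951] yaw [-1.799e+02  1.000e-01  5.060e+01] F [-0.8 -0.8 -1.5] op 0.0154
at drop t=14.5 tcp [0.5335 0.0406 0.3415] yaw [-1.8e+02  1.0e-01 -4.4e+00] F [0.9 0.3 1. ] op 0.0156
```

View pics/t3.png

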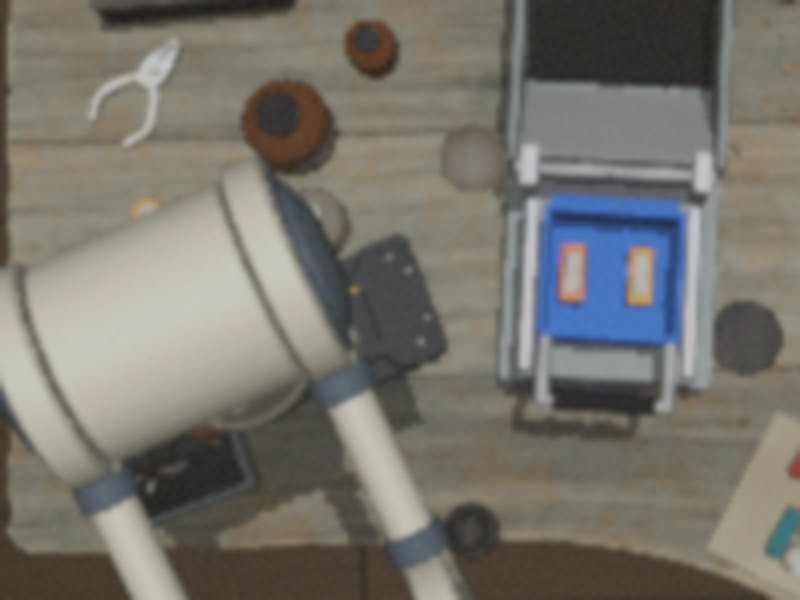

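Both bars lie in the box at crop (571,272) and (641,275). The round is still in place, so I pick it now.

```bash
python3 - <<'E'
from h import *
q=pick(.5945,.3706,60)
if q["opening"]<.018: raise SystemExit("missed")
drop(0,0,FY+90,BX)
r.reach([.40,.03,.40],down(85.4))
snap("top","t4.png",(110,120,310,270),4)
E
```

```text
picked t=20.4 tcp [0.5946 0.3706 0.3947] yaw [-1.799e+02  1.000e-01  6.000e+01] F [-0.4 -0.1 -0.1] op 0.0233
at drop t=21.9 tcp [0.5357 0.0611 0.3411] yaw [-179.8    0.    85.5] F [-0.1 -1.5  0.3] op 0.0230
```

View pics/t4.png

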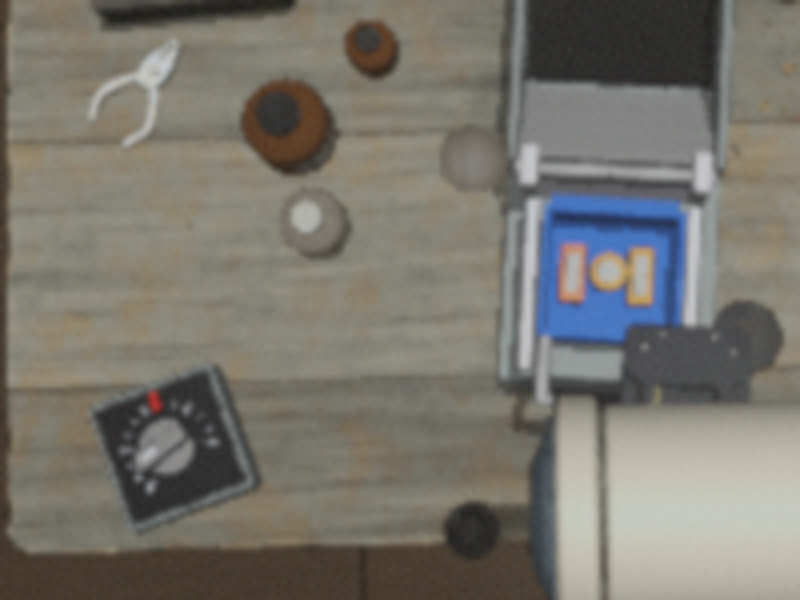

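All three blanks are in the box, at crop (571,272), (608,271) and (641,275). Now I grip the handle, offset rearward so the front finger fits the gap, and slide the box home in force-checked steps.

```bash
python3 - <<'E'
from h import *
Y=FY+90
def H(x,z,y=0): p=tf(F,[x,y,z]); return [p[0],p[1],z+.163]
r.reach(H(-.166,.23),down(Y))
r.servo_line(H(-.166,.147),speed=.12); st("down")
r.grab(30); st("closed")
r.servo_line(H(-.135,.147),speed=.08); st()
x=-.135
q=r.sense()
while x<-.112:
    x+=.002; r.servo_line(H(x,.147),speed=.03); q=r.sense(); f=q["contact_force"]@F[:3,0]
    print("%.3f"%x,"fx %.1f"%f, np.round(q["contact_force"],1), "actual",np.round(np.linalg.inv(F)@np.append(q["tcp_pos"],1),4)[:3])
    if f<-12: break
st()
snap("top","t5.png",(210,120,310,250),5);snap("side","s5.png",(200,120,330,225),6)
E
```

```text
down t=25.2 tcp [0.4341 0.0684 0.311 ] yaw [179.9  -0.   85.4] F [-0.7  0.4  0.2] op 0.0876
closed t=26.4 tcp [0.434  0.0685 0.31  ] yaw [180.   -0.   85.4] F [ 2.3 -0.2  1.4] op 0.0114
 t=26.9 tcp [0.4651 0.0661 0.3101] yaw [180.   -0.   85.4] F [ 0.7 -0.6  1. ] op 0.0113
-0.133 fx -3.8 [-3.8  0.7  3.2] actual [-0.1334  0.      0.31  ]
-0.131 fx -5.4 [-5.3  0.6  3.5] actual [-0.1312  0.      0.31  ]
-0.129 fx -4.2 [-4.1  1.1  2.7] actual [-0.1291  0.      0.31  ]
-0.127 fx -3.1 [-3.1  0.8  3.1] actual [-0.127  0.     0.31 ]
-0.125 fx -3.8 [-3.8 -0.7  3.8] actual [-0.125 -0.     0.31 ]
-0.123 fx -3.7 [-3.7  0.1  2.5] actual [-0.123 -0.     0.31 ]
-0.121 fx -2.6 [-2.6 -0.5  4.2] actual [-0.121 -0.     0.31 ]
-0.119 fx -8.9 [-8.9 -0.4  6.5] actual [-0.1195  0.      0.31  ]
-0.117 fx -17.2 [-17.2   0.8  10.4] actual [-1.186e-01  1.000e-04  3.099e-01]
 t=29.1 tcp [0.4813 0.0648 0.3099] yaw [-179.6    0.    85.4] F [-17.2   0.8  10.4] op 0.0111
```

View pics/t5.png

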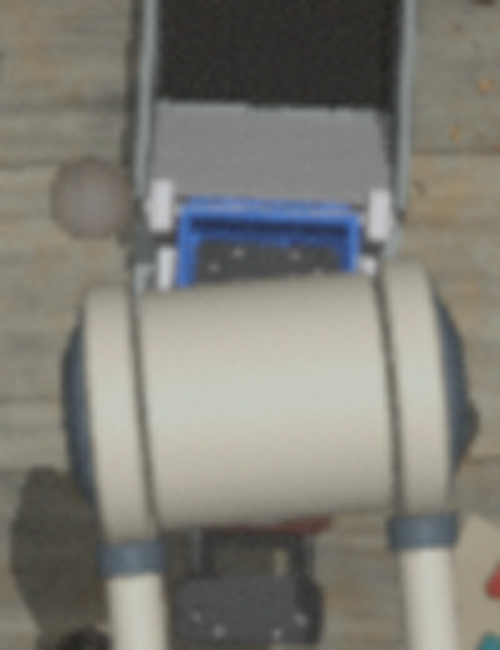

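View pics/s5.png

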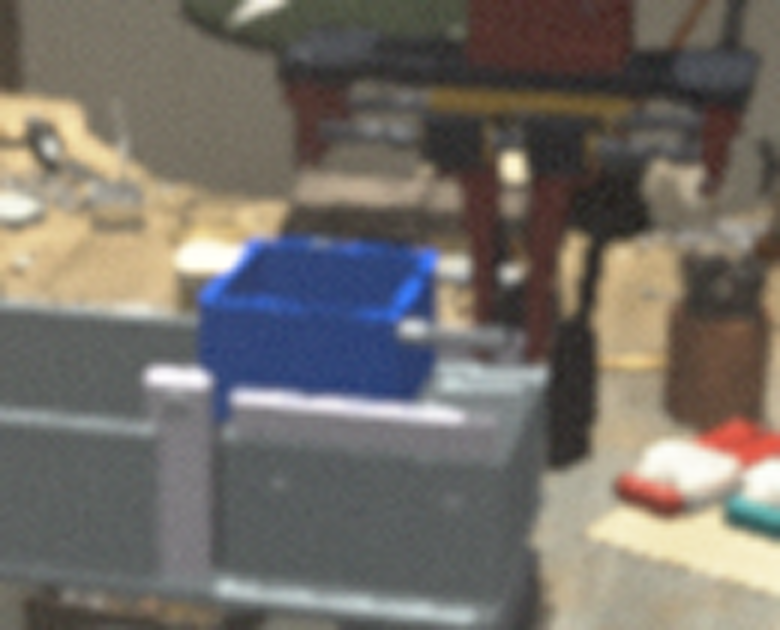

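The box is home: contact force rose at handle x ≈ -0.120, and the side view shows it level with its front wall at the bar. Now I tip it along an arc around the bar found by contact.

```bash
cat >> h.py <<'E'
Y=FY+90
HX=-.120
PIV=np.array([HX+.122,.116])
def H(x,z,y=0): p=tf(F,[x,y,z]); return [p[0],p[1],z+.163]
def arc(th,sh=1.0):
    a=np.radians(th); v=np.array([-.122+.001*sh,.031]); return H(PIV[0]+v[0]*np.cos(a)+v[1]*np.sin(a), PIV[1]-v[0]*np.sin(a)+v[1]*np.cos(a))
E
python3 - <<'E'
from h import *
r.servo_line(H(HX,.147),speed=.05); r.wait(.4); st("home")
for th in range(8,137,8):
    r.servo_line(arc(th),speed=.12); q=r.sense(); f=q["contact_force"]
    print(th,"F",np.round(F[:3,:3].T@f,1),"op %.4f"%q["opening"])
    if q["opening"]<.009 or np.linalg.norm(f)>45: print("STOP");break
    if th==72: snap("side","s6.png",(150,60,350,225),4)
st(); snap("side","s7.png",(150,60,350,225),4); snap("top","t7.png",(210,70,310,250),4)
E
```

```text
home t=29.9 tcp [0.4798 0.0648 0.31  ] yaw [-179.9   -0.    85.4] F [-5.8 -0.5  5.4] op 0.0112
8 F [-7.5  0.2  2.1] op 0.0113
16 F [-7.6 -0.6  3. ] op 0.0113
24 F [-6.8  0.   4.7] op 0.0110
32 F [-2.4 -0.7  2.7] op 0.0112
40 F [-2.5 -0.8  1.6] op 0.0113
48 F [-0.1 -0.2 -0.6] op 0.0112
56 F [-0.4 -0.5 -1.8] op 0.0111
64 F [-1.   0.5 -3.2] op 0.0114
72 F [-0.4 -0.1 -2.6] op 0.0112
80 F [-0.2  0.5 -0.1] op 0.0111
88 F [0.5 1.  3. ] op 0.0110
96 F [2.2 1.1 4.5] op 0.0113
104 F [2.7 1.2 4.6] op 0.0112
112 F [4.  1.2 6.2] op 0.0111
120 F [5.5 1.3 4.1] op 0.0114
128 F [7.1 1.7 3.8] op 0.0112
136 F [7.6 2.2 4.4] op 0.0107
 t=34.9 tcp [0.7113 0.0462 0.3398] yaw [179.7  -0.   85.4] F [7.8 1.6 4.4] op 0.0107
```

View pics/s7.png

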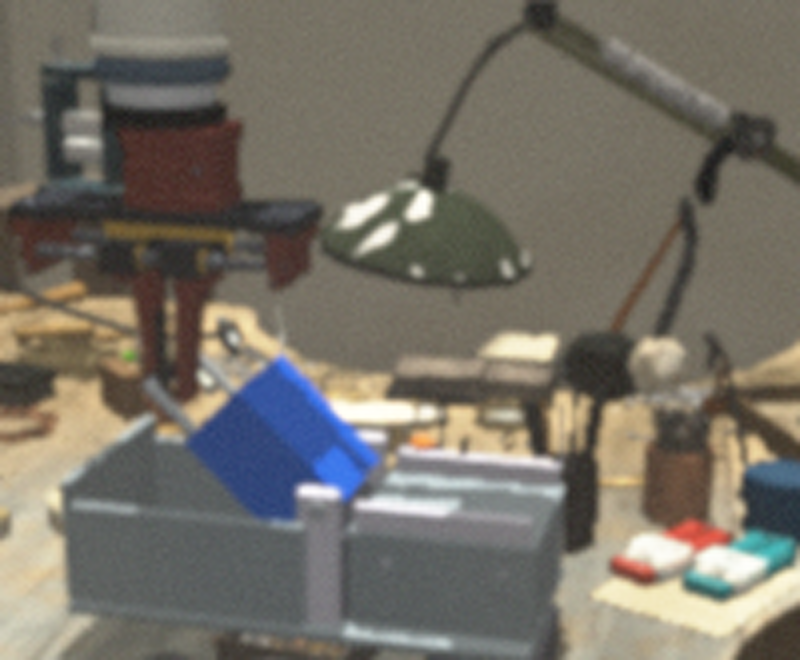

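View pics/t7.png

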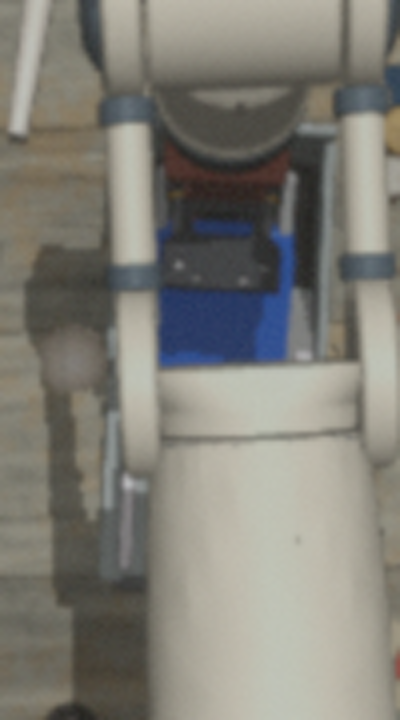

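The box is turned right over onto the ramp (corner at about crop (280,365) in the side view), with the toe at the bar. I hold briefly, bring it back, pull it 23 mm short so the opening finger has room, and release.

```bash
python3 - <<'E'
from h import *
r.wait(1.0); st("tipped")
for th in list(range(128,0,-8))+[0]:
    r.servo_line(arc(th,0.5),speed=.12); q=r.sense(); f=q["contact_force"]
    print(th,"F",np.round(F[:3,:3].T@f,1),"op %.4f"%q["opening"])
    if q["opening"]<.009 or np.linalg.norm(f)>45: print("STOP");break
else:
    r.servo_line(H(HX-.023,.147),speed=.06); st("back")
snap("side","s8.png",(150,60,350,225),4); snap("top","t8.png",(210,70,310,250),4)
E
```

```text
tipped t=36.0 tcp [0.7109 0.0463 0.3405] yaw [179.7  -0.   85.4] F [9.4 0.7 2.9] op 0.0114
128 F [8.  1.4 3.9] op 0.0109
120 F [8.7 1.6 6.5] op 0.0114
112 F [7.3 1.3 8.6] op 0.0111
104 F [ 6.6  1.7 11.2] op 0.0112
96 F [ 5.   0.3 13.1] op 0.0111
88 F [ 3.4  0.1 13. ] op 0.0112
80 F [ 2.3  0.1 14.3] op 0.0114
72 F [-1.4  0.2 15.5] op 0.0110
64 F [-3.8  0.1 15.2] op 0.0112
56 F [-5.2  0.5 16. ] op 0.0114
48 F [-9.3 -0.1 15.5] op 0.0112
40 F [-11.1  -0.1  14.1] op 0.0110
32 F [-13.1   0.6  11.9] op 0.0114
24 F [-12.8  -0.1   8.9] op 0.0111
16 F [-10.7   0.    4.3] op 0.0112
8 F [-2.1 -0.3  0.6] op 0.0113
0 F [-7.4 -0.2  0.5] op 0.0112
back t=41.5 tcp [0.4567 0.0667 0.3101] yaw [-180.     0.    85.4] F [-2.1 -1.1  1.1] op 0.0112
```

View pics/s8.png

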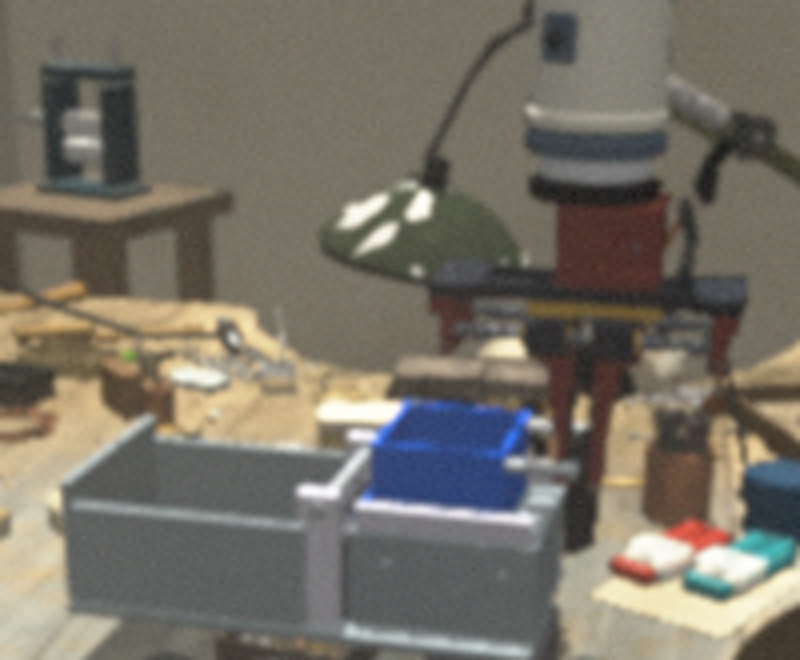

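View pics/t8.png

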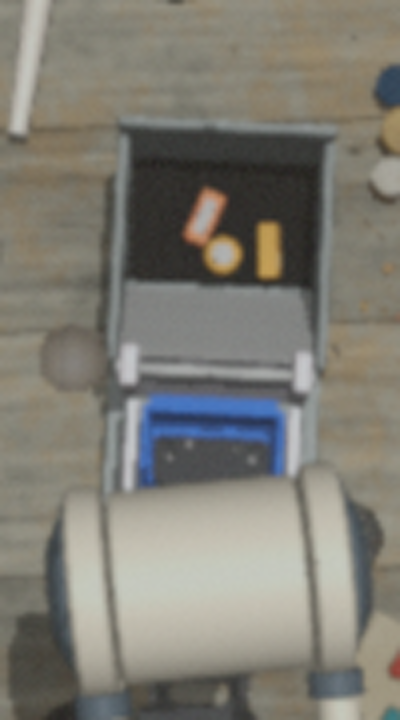

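All three blanks are in the bowl, at crop (206,215), (222,254) and (268,250), and the box stands level on the deck. I release it and move clear.

```bash
python3 - <<'E'
from h import *
r.let_go(); st("open")
r.servo_line(H(HX-.023-.007,.147),speed=.05); st("off")
r.servo_line(H(HX-.03,.25),speed=.2)
r.wait(.3)
r.reach([.40,.2,.42],down(85))
snap("side","s9.png",(150,140,350,330),4); snap("top","t9.png",(110,70,310,270),4)
E
```

```text
open t=42.9 tcp [0.4569 0.0667 0.31  ] yaw [-180.    -0.    85.4] F [-1.9  0.   0.9] op 0.0877
off t=43.1 tcp [0.4498 0.0673 0.3101] yaw [180.   -0.   85.4] F [-0.4 -0.5 -0.3] op 0.0875
```

View pics/s9.png

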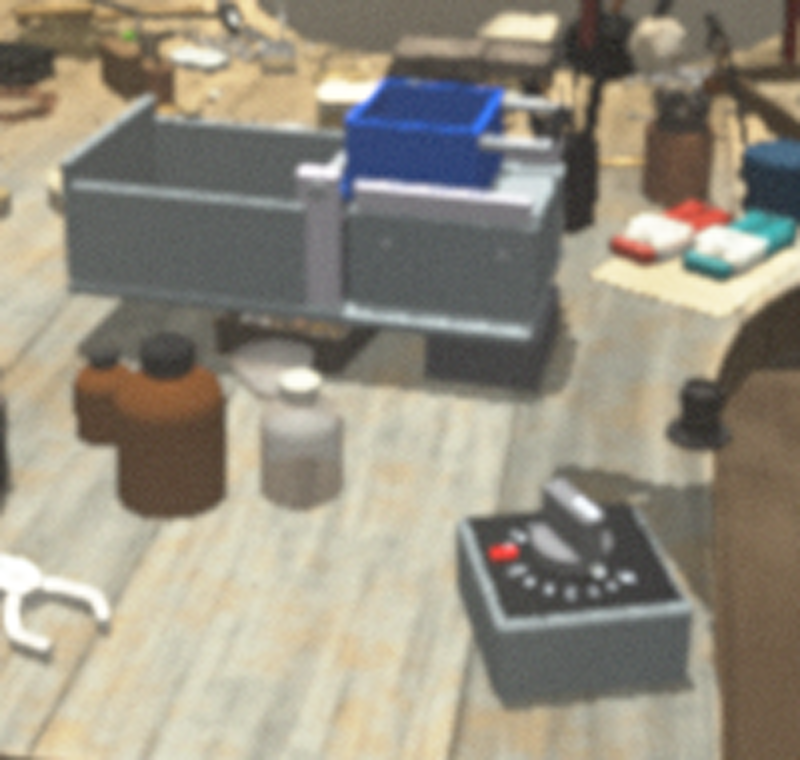

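View pics/t9.png

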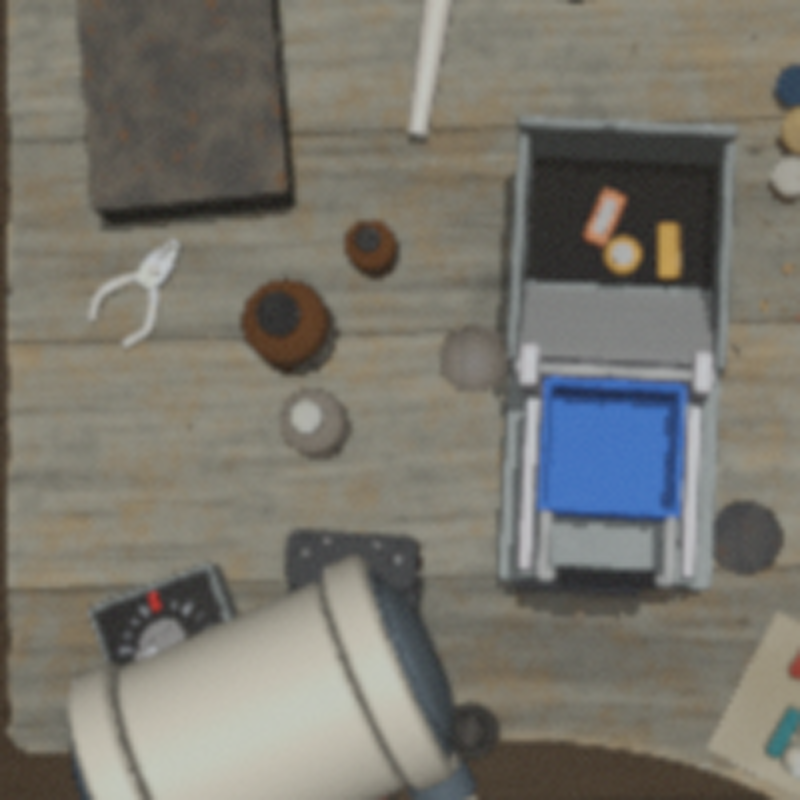

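The box stands empty at the bar, let go, the blanks are in the bowl, and the loupe is untouched. Now the dial.

```bash
python3 - <<'E'
from h import *
c=[.4385,.352]; y0,y1=127.6,23.5
r.reach(c+[.30],down(y0)); st()
r.servo_line(c+[.182+.054],speed=.1); st("down")
r.grab(20); st("closed")
for y in np.linspace(y0,y1,9)[1:]:
    r.reach(c+[.182+.054],down(y)); q=r.sense(); print(round(y,1),np.round(q["contact_force"],1),np.round(q["torque"],2),"%.4f"%q["opening"])
r.wait(.3);st(); r.let_go(); r.servo_line(c+[.32],speed=.2)
r.reach([.42,.05,.42],down(85))
snap("side","s10.png",(250,250,350,325),8); snap("top","t10.png",(120,195,190,255),11)
snap("top","t11.png")
E
```

```text
t=45.6 tcp [0.4392 0.3511 0.3007] yaw [180.    0.  127.4] F [ 0.3  0.  -0.6] op 0.0883
down t=46.4 tcp [0.4387 0.3521 0.2367] yaw [179.9   0.  127.6] F [ 0.4 -0.3  0.3] op 0.0880
closed t=47.6 tcp [0.4383 0.3518 0.236 ] yaw [-179.9    0.   127.6] F [-3.4 -1.8  2.6] op 0.0121
114.6 [-1.9 -2.3  1.9] [-0.42  0.25 -0.02] 0.0116
101.6 [-1.3 -2.4  1.3] [-0.35  0.18 -0.05] 0.0118
88.6 [ 0.6 -1.8 -0.6] [-0.36 -0.22 -0.05] 0.0123
75.6 [ 3.  -1.2 -1.4] [-0.41 -0.69  0.02] 0.0117
62.5 [ 4.4 -2.1 -2.5] [-0.42 -0.9  -0.  ] 0.0119
49.5 [ 4.9 -3.1 -2.1] [-0.47 -1.06 -0.05] 0.0119
36.5 [ 6.2 -2.8 -1.7] [-0.66 -1.12  0.  ] 0.0117
23.5 [ 6.5 -3.3 -2.8] [-0.72 -1.13 -0.07] 0.0121
 t=50.6 tcp [0.4394 0.3514 0.236 ] yaw [ 1.799e+02 -1.000e-01  2.390e+01] F [ 6.5 -4.1 -2.3] op 0.0122
```

View pics/t10.png

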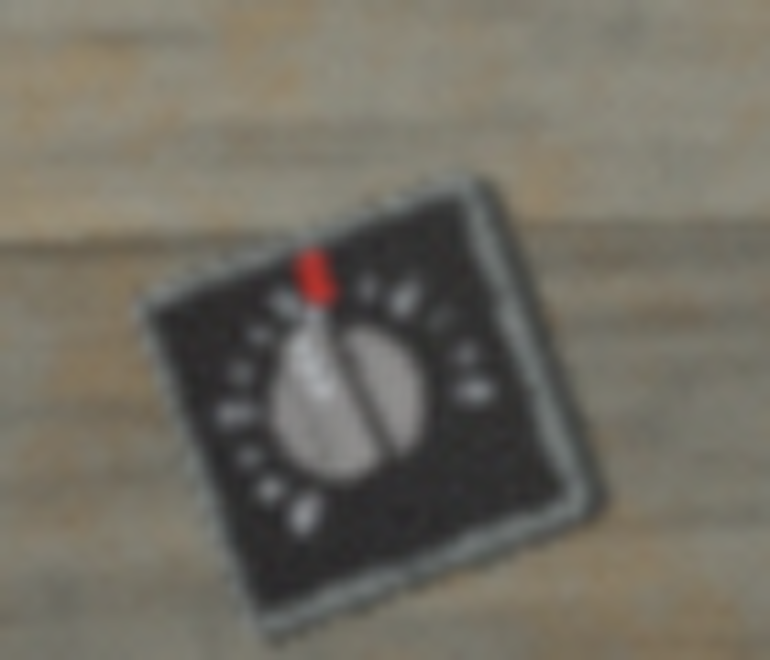

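View pics/s10.png

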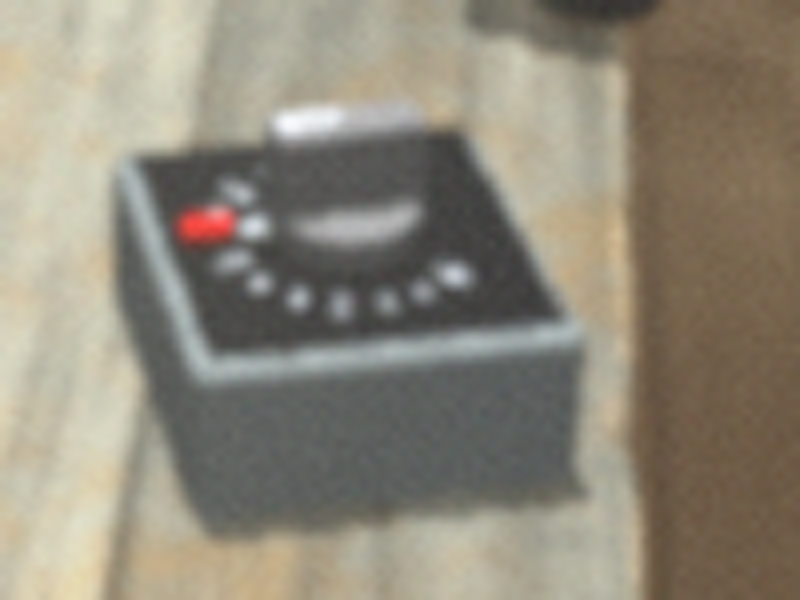

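View pics/t11.png

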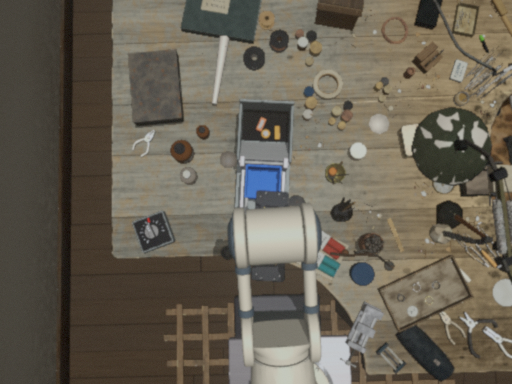

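The pointer's white end now sits at the red tab: in the side crop, tip (255,225) is next to the tab at (207,223). I check the remaining angle numerically.

```bash
python3 - <<'E'
from h import *
t=r.snapshot("top");s=r.snapshot("side")
# axis estimate from panel ticks: tab inner/centre and pointer
T=lambda u,v,z:atz(t,120+(u+.5)/11-.5,195+(v+.5)/11-.5,z)
S=lambda u,v,z:atz(s,250+(u+.5)/8-.5,250+(v+.5)/8-.5,z)
ft=[T(312,255,.042),T(325,300,.042),T(318,278,.042)];fs=[S(182,224,.042),S(236,222,.042),S(207,223,.042),S(255,226,.042)]
for c in ([.4388,.3515],[.4385,.350],[.4385,.353]):
  for n,pts in(("top",ft),("side",fs)):
    print(c,n,[(np.degrees(np.arctan2(p[1]-c[1],p[0]-c[0])).round(1),(1e3*np.hypot(p[1]-c[1],p[0]-c[0])).round(1)) for p in pts])
g=[T(340,335,.06),T(395,455,.06)];d=g[0]-g[1];print("grip edge angle",np.degrees(np.arctan2(d[1],d[0])))
g=[S(275,123,.071),S(425,110,.071)];d=g[0]-g[1];print("grip side top",np.degrees(np.arctan2(d[1],d[0])))
# circle fit of ticks
tk=np.array([T(u,v,.042)[:2] for u,v in[(303,515),(268,490),(247,457),(235,412),(242,372),(260,335),(285,300),(367,290),(405,297),(442,318),(465,354),(475,390)]])
A=np.c_[2*tk,np.ones(len(tk))];x=np.linalg.lstsq(A,(tk**2).sum(1),rcond=None)[0];print("tick centre",x[:2],"r",np.sqrt(x[2]+x[:2]@x[:2]))
E
```

```text
[0.4388, 0.3515] top [(np.float64(16.2), np.float64(36.6)), (np.float64(16.4), np.float64(25.4)), (np.float64(16.6), np.float64(30.9))]
[0.4388, 0.3515] side [(np.float64(1.4), np.float64(36.0)), (np.float64(-4.9), np.float64(24.1)), (np.float64(-0.9), np.float64(30.5)), (np.float64(-3.5), np.float64(19.7))]
[0.4385, 0.35] top [(np.float64(18.3), np.float64(37.3)), (np.float64(19.4), np.float64(26.1)), (np.float64(19.0), np.float64(31.6))]
[0.4385, 0.35] side [(np.float64(3.7), np.float64(36.4)), (np.float64(-1.3), np.float64(24.4)), (np.float64(1.9), np.float64(30.8)), (np.float64(0.8), np.float64(20.0))]
[0.4385, 0.353] top [(np.float64(13.8), np.float64(36.5)), (np.float64(13.0), np.float64(25.3)), (np.float64(13.7), np.float64(30.8))]
[0.4385, 0.353] side [(np.float64(-1.0), np.float64(36.3)), (np.float64(-8.3), np.float64(24.6)), (np.float64(-3.7), np.float64(30.9)), (np.float64(-7.7), np.float64(20.2))]
grip edge angle 24.129792945251197
grip side top 19.11162291124809
tick centre [0.43801902 0.35170772] r 0.0286145800585963
```

The circle through the ticks puts the tab at about 16–17°, while the pointer stands at about 23°. That is inside tolerance but only just, so I regrip and turn about 6° further.

```bash
python3 - <<'E'
from h import *
c=[.4385,.352]
r.reach(c+[.30],down(23.5)); r.servo_line(c+[.182+.054],speed=.1); r.grab(20); st("closed")
for y in (20.5,17.3): r.reach(c+[.182+.054],down(y))
r.wait(.3);st(); r.let_go(); r.servo_line(c+[.32],speed=.2)
r.reach([.42,.05,.42],down(85))
snap("side","s12.png",(250,250,350,325),8); snap("top","t12.png",(120,195,190,255),11)
E
```

```text
closed t=57.5 tcp [0.4389 0.3512 0.236 ] yaw [179.9   0.   23.5] F [ 1.1 -4.2  0.5] op 0.0120
 t=58.3 tcp [0.4389 0.3512 0.236 ] yaw [179.9   0.   17.2] F [ 1.  -4.2  0.8] op 0.0118
```

View pics/t12.png

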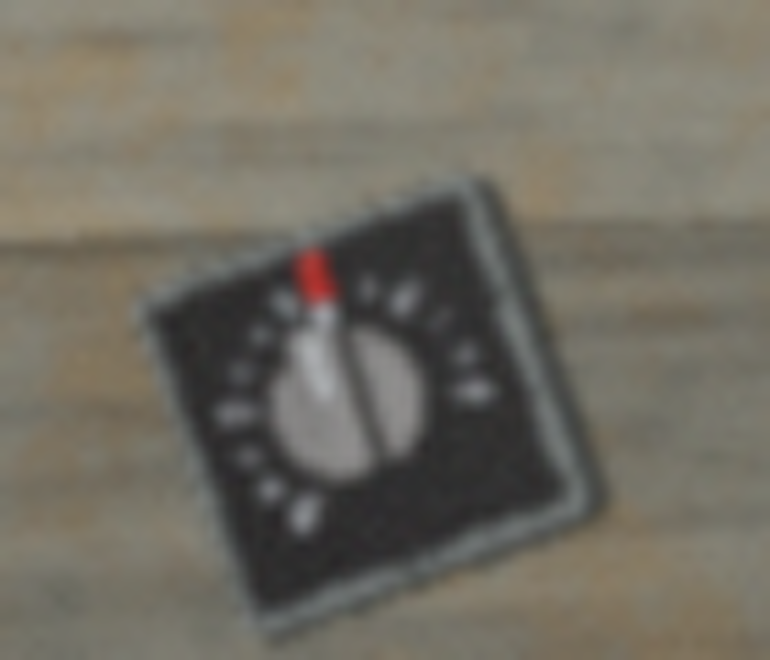

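View pics/s12.png

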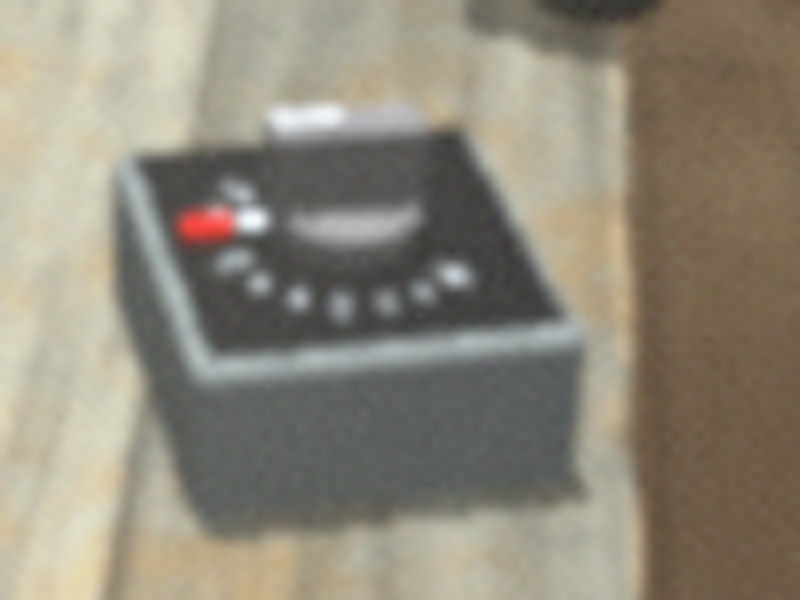

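The pointer's white tip, top crop (325,318), now runs straight into the tab, (325,300) to (313,255). One last overall look, then I hand in.

```bash
python3 - <<'E'
from h import *
r.reach([.36,.20,.42],down(85)); r.wait(.5); st()
snap("top","t13.png",(110,70,390,270),2.8)
E
```

```text
t=62.9 tcp [0.3602 0.1996 0.42  ] yaw [180.   0.  85.] F [-0.3  0.4  0.6] op 0.0877
```

View pics/t13.png

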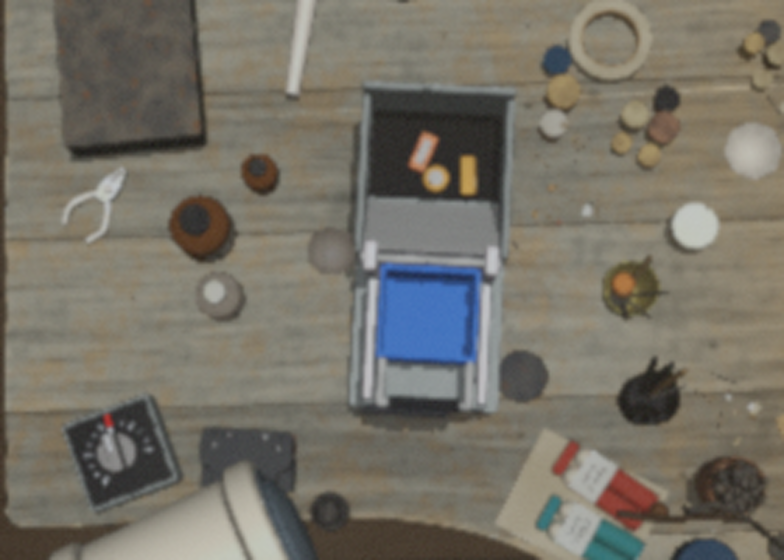

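The final view shows the blanks in the bowl at (423,152), (436,178) and (468,175), and the empty box upright at the bar. The dial is at the tab. The loupe (330,510) and pot (694,226) haven't moved.

```bash
python3 -c "
from h import *
r.hand_in(); st()"
```

```text
the job is handed in; nothing more can be done
the job is handed in; nothing more can be done
```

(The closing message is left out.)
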